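Clip the gel cassette and the buffer dam into the electrode module

TASK

Get the electrode module ready to run one gel: push the gel cassette (green comb) into the module's front slot, the one nearer the robot, with its short plate facing in towards the core, and push the cream buffer dam into the rear slot. Each must go straight down until the spring clips snap and it stands fully home on the slot floor; leave both there. Keep the two upright on the way and leave the wash bottle, the dropper bottle and the pipette where they are.

Things in the scene. Friction and masses are not known exactly. Their poses are not given: they have to be found in the camera images.
- gel_cassette: Clear cassette with bluish gel, pale side rails, dark green comb. Panel 8 (x) x 100 (y) x 80 (z) mm; on top in the middle a green grip tab 10 x 44 x 30 mm (z 80 to 110). Origin: centre of underside. 0.1 kg. The 64 mm short plate is on +x, turned away from the robot at the start; 2 mm deep clip notches at z 30 to 40 in the rails' -x face. Stands upright in either slot of the stand.
- buffer_dam: Cream plastic moulding with the same outline and grip tab as the cassette: panel 8 (x) x 100 (y) x 80 (z) mm, tab 10 x 44 x 30 mm on top (z 80 to 110). Origin: centre of underside. 0.1 kg. Clip notches 2 mm deep at z 30 to 40 in both faces, so either face may look outward. Stands upright in the stand's other slot.
- short_plate (a point): Centre of the short-plate face of the gel cassette: 4 mm along +x and 32 mm up from the cassette's origin. In place it must be on the core side.
- module: Electrode module, fixed: black base 116 x 144 mm, top at 12 mm; grey core 60 (x) x 112 (y) mm, walls 82 mm high with green gasket strips; plug posts at y +62 (red) and -62 (black), tops at 99 mm; 4 steel leaf clips at y +42 and -42, tops at 69 mm, leaning outward as lead-in. Origin: centre of underside; -x is the front, towards the robot; yaw up to 0.3 rad. One slot before, one behind the core.
- front_slot (a point): Middle of the front slot's floor, 35.5 mm in front (-x) of the module's centre, z 12 mm; axes as the module's, core on its +x side. Slot 11 mm wide (x), 107 long (y), for panels 8 x 100. Two clip noses 35 mm above the floor leave a 5 mm gap: push the panel's origin down to this point (8 to 20 N, most at 40 mm up, then less); the noses snap into its notches and draw it 1.5 mm to the core.
- rear_slot (a point): Middle of the rear slot's floor, 35.5 mm behind (+x) the module's centre, z 12 mm; axes as the module's, core on its -x side. Slot 11 mm wide (x), 107 long (y), for panels 8 x 100. Two clip noses 35 mm above the floor leave a 5 mm gap: push the panel's origin down to this point (8 to 20 N, most at 40 mm up, then less); the noses snap into its notches and draw it 1.5 mm to the core.
- stand: Blue holding stand, fixed: base 132 (x) x 128 (y) mm, 8 mm thick, two slots along y at x -36 and +36 mm, each 12 mm wide, between comb walls 36 mm high. Origin: centre of underside. The panels stand loosely on its base (undersides at z 8 mm) and lift straight out. A wall cabinet hangs beyond x 0.70 m, y above -0.05 m.
- wash_bottle: White squeeze bottle with a red cone cap, 45 mm diameter, 114 mm tall, loose; origin at the centre of its underside. Stands beyond the work.
- dropper_bottle: Small white dropper bottle with a blue cap, 32 mm diameter, 80 mm tall, loose; origin at the centre of its underside. Stands near the bench edge.
- pipette: White micropipette with a blue button lying near the bench edge, 36 x 225 x 32 mm, loose; origin at the centre of its underside, long axis its y.

How it is judged:
At the end, for the whole second after the job is handed in: The gel cassette stands in the front slot with its short plate on the core side, the buffer dam in the rear slot; each within 2.5 mm of the slot floor (clips snapped), within 3.5 mm across and 5 mm along the slot, upright and in line with it within about 3 degrees, at rest and released (x of gel_cassette in the frame of front_slot between -0.0035 and 0.0035 m and y of gel_cassette in the frame of front_slot between -0.005 and 0.005 m and z of gel_cassette in the frame of front_slot between -0.0025 and 0.0025 m and angle between the z axis of gel_cassette and the z axis of front_slot, either way round below 0.06 rad and angle between the x axis of gel_cassette and the x axis of front_slot, either way round below 0.08 rad and linear speed of each of gel_cassette, buffer_dam below 0.01 m/s and x of short_plate in the frame of front_slot above 0.001 m and x of buffer_dam in the frame of rear_slot between -0.0035 and 0.0035 m and y of buffer_dam in the frame of rear_slot between -0.005 and 0.005 m and z of buffer_dam in the frame of rear_slot between -0.0025 and 0.0025 m and angle between the z axis of buffer_dam and the z axis of rear_slot, either way round below 0.06 rad and angle between the x axis of buffer_dam and the x axis of rear_slot, either way round below 0.08 rad); the robot touches nothing.
It fails at once if the gel cassette or the buffer dam is tipped more than 35 degrees (angle between any of gel_cassette, buffer_dam's own z axis and vertical above 0.61 rad).
It fails at once if the wash bottle, the dropper bottle or the pipette is shifted more than 25 mm or a bottle is knocked over (distance of any of wash_bottle, dropper_bottle, pipette from where it was at the start of the episode above 0.025 m or angle between any of wash_bottle, dropper_bottle's own z axis and vertical above 0.5 rad).
It also fails if it takes over 72 s, if anything falls off the work surface, if the arm or the gripper's body presses on something with over 40 N, if the wrist force passes 120 N, or if a joint passes its speed limit or range.

ROBOT

A 6-joint arm with a two-finger parallel gripper is mounted at the origin on a cart in front of the work surface, level with it; the furniture and walls round the work are solid. World frame = base frame: x ahead of the robot, y to its left, z up, the work surface at z = 0. Lengths are in m, angles in rad, forces in N, time in s.
With the tool pointing down it reaches from about 0.35 to 0.775 m from the base axis. Payload 7.3 kg.
Tool frame: the origin (TCP) lies on the mounting face of the last link; the fingertips stand 178 mm ahead of it and the grasp point (between the pads) lies 159 mm ahead of it (robot.grip_depth is the distance from the TCP to the grasp point, in m); z points along the fingers, y is the line along which they close (so a half turn about z gives the same grasp; the last joint's range is limited). The gripper opens to 92 mm and grips with 3 to 60 N. Pads are 19 mm wide; open, the fingers measure 130 mm over their backs; the gripper's body (75 mm by 190 mm) begins 47 mm behind the grasp point.
Start: joints at [1.043, 0.342, 1.524, -0, 1.275, -0.146], TCP at [0.196, 0.487, 0.405] pointing down, gripper open.
Joint ranges: [-2.53, 2.53], [-0.77, 2.02], [0.04, 2.7], [-1, 4.14], [0.28, 2.66], [-3.11, 3.11]. Speed limits (rad/s): [2.57, 2.57, 3.14, 3.14, 3.14, 3.14].

INTERFACE

Orientations are given as [roll, pitch, yaw] about the fixed x, y, z axes, in that order (R = Rz(yaw) Ry(pitch) Rx(roll)).
In Python, from cell import observe, cams, robot, models gives the robot as it stands.
- The arm moves only by the shell command python3 -m jog 'ROWS' [FORCE]. ROWS is JSON, a list of rows, each a list of 3 entries, a list of its own where there are three numbers: the shift along the tool's x, y, z each as a share of 0.4 m, from -1 to 1, then the turn about the tool's z as a share of pi rad, from -1 to 1, then the closure, from 0 (fully open) to 1 (shut). In form: [[[x, y, z], turn, jaw], ...]. A call has 1 to 12 rows; each row is the pose to reach, as a shift and turn from the pose commanded when the call began, along the tool's axes at that moment, turning the shorter way round; what a row does not reach only later rows make up. A row lasts 1/8 s, in which the tool goes at most 62.5 mm and 10.7 degrees, less where a joint would pass 70% of its speed; a pose out of reach is approached as far as the arm can. A call with a number of a shift or a turn outside -1 to 1 is refused whole. A call with a gripper value outside its range is refused whole. The fingers move at their own pace and stop on an object; FORCE is the grip in N (left out, the last holds). Time passes only in rows, so rows that repeat a pose let the fingers close. It gives the time, the measured TCP pose, the force, the opening and the grip force at its end, in the units of the state.
- observe(): the state, without advancing time (a new reading comes with each control period).
- cams.read_camera(name): name is "side" or "top" or "wrist"; returns the picture (420x560x3 uint8, red, green, blue); there is no depth.
- cams.camera_model(name): a dict with "camera_matrix" (3x3 intrinsics, pixels), "pose" (4x4, takes a point from camera to world coordinates). Camera axes: x right, y down, z forward; pixel columns grow to the right and rows downward; lengths in m; the calibration is good to about 2 mm. A picture is of the moment at which its call begins: read the wrist's pose just before it. camera_model takes no time and is no camera call; for the wrist camera it gives the pose at the moment of the call.
- robot.hand_in(): hands the job in; it is judged then, once.
Trained networks look in the newest picture that a camera, given by its name, has taken for a name from the list of things; names that differ only in an ending like _2 or _b are one class to them, and where a whole thing is asked for, a point or a joint stands for the part that bears it (a point fixed in the world has none). Each returns a list of dicts, best first, with "confidence" (0 to 1); they miss things now and then, are a little off and sometimes report something else, mostly with a low value. They report only what shows in the picture. A call takes as long as a camera call.
- models.find_in(target, camera): "position" ([x, y, z] in m, in world coordinates, good to about 4 mm: the middle of the surface that is visible of it).
- models.pinpoint(target, camera): "position" ([x, y, z] in m, in world coordinates, good to about 4 mm: a listed point, or the origin of a listed thing).
The state is a dict: "time": time; "qpos": joint angles; "qvel": joint speeds; "joint_efforts": joint torques, N m; "tool_pos": TCP position; "tool_rot": TCP orientation; "contact_force": force on the tool from outside, world axes, zero at the start; "torque": the same for the moment, N m; "opening": finger opening in m; "grip_force": force on a finger pad.
Only numpy, scipy, OpenCV 4.12 (cv2) and the standard library are available. Lean on these libraries where they do the work, as an engineer would, in place of code of your own. Each camera call takes 0.05 s, during which the arm holds its last target. There are 200 camera calls.

## Working session

There is one attempt and no reset: what is moved stays moved. The work goes in short steps, Python scripts to look and compute and a shell command to move; the robot and the scene stay as the last step left them, time stands still between calls to the robot, and variables do not carry over. Pictures are saved under pics/ and viewed, at most 10 in all, crops included, and the job is handed in when it is done.

```bash
mkdir -p pics
python3 - <<'E'
from cell import observe,cams,robot,models
import cv2,numpy as np
s=observe();print(s)
for c in ("top","side"):
    im=cams.read_camera(c);cv2.imwrite(f"pics/{c}1.png",im[:,:,::-1])
    m=cams.camera_model(c);print(c,np.round(m["camera_matrix"],1).tolist(),np.round(m["pose"],3).tolist())
    for t in ("gel_cassette","buffer_dam","module","front_slot","rear_slot","stand","short_plate"):
        print(t,[(np.round(d["position"],4).tolist(),round(d["confidence"],2)) for d in models.pinpoint(t,c)][:2])
E
```

```text
{'time': 0.0, 'qpos': array([ 1.04297894e+00,  3.42764609e-01,  1.52500893e+00,  7.65527034e-06,
        1.27538826e+00, -1.46029809e-01]), 'qvel': array([-0.00050558,  0.00205515,  0.00073243,  0.00074397,  0.00029634,
        0.00016526]), 'joint_efforts': array([-3.94507069e-04, -4.31224322e+01, -2.44219369e+01,  7.18078902e-02,
        5.58430958e-02, -1.11253182e-04]), 'tool_pos': array([0.1955343 , 0.48709472, 0.40402582]), 'tool_rot': array([-3.14004127e+00, -2.35571157e-04,  2.75980265e+00]), 'contact_force': array([ 0.20597288, -0.4369436 , -0.59964699]), 'torque': array([-0.02439603,  0.00214732, -0.00552593]), 'grip_force': 0.0, 'opening': 0.0914715785100466}
top [[487.3, 0.0, 280.0], [0.0, 487.3, 209.3], [0.0, 0.0, 1.0]] [[-0.021, -0.989, 0.149, 0.397], [-1.0, 0.024, 0.015, -0.048], [-0.019, -0.149, -0.989, 1.044], [0.0, 0.0, 0.0, 1.0]]
gel_cassette [([0.557, 0.1205, 0.0087], 0.67), ([0.3806, -0.2036, 0.002], 0.54)]
buffer_dam [([0.4831, 0.1306, 0.0088], 0.76)]
module [([0.5219, -0.2323, -0.0031], 0.73)]
front_slot [([0.4827, -0.2378, 0.0122], 0.98), ([0.5626, 0.1214, 0.0404], 0.54)]
rear_slot [([0.5479, -0.2236, 0.0093], 0.81)]
stand [([0.5227, 0.1245, 0.0026], 0.72)]
short_plate [([0.5622, 0.1194, 0.0409], 0.93), ([0.5543, -0.2227, 0.0126], 0.5)]
side [[473.5, 0.0, 280.0], [0.0, 473.5, 211.3], [0.0, 0.0, 1.0]] [[-1.0, -0.01, 0.016, 0.551], [-0.019, 0.56, -0.829, 0.727], [-0.0, -0.829, -0.56, 0.587], [0.0, 0.0, 0.0, 1.0]]
gel_cassette [([0.5583, 0.1244, 0.0071], 0.63), ([0.5623, 0.1197, 0.0404], 0.62)]
buffer_dam [([0.4883, 0.1339, 0.0093], 0.9)]
module [([0.5225, -0.229, 0.0003], 0.55)]
front_slot []
rear_slot []
stand [([0.5212, 0.1264, 0.002], 0.67)]
short_plate [([0.5613, 0.1211, 0.0416], 0.56)]
```

View pics/top1.png

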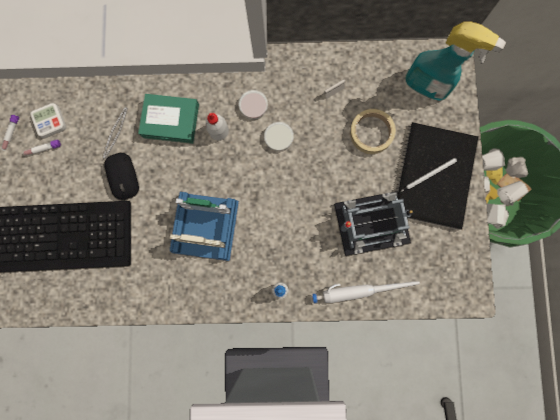

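View pics/side1.png

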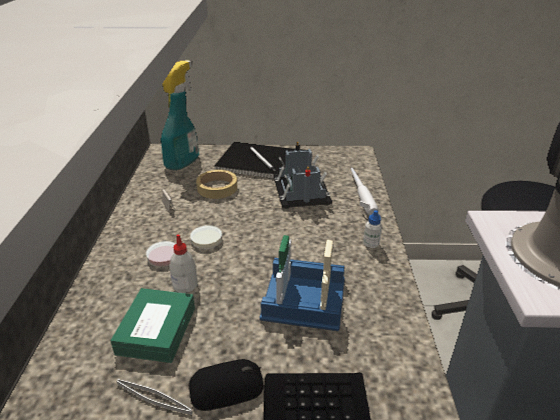

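The top view shows the module at about (372,222), the stand at about (205,227) with the dam's tab at (200,240) and the cassette's green tab at (200,202). The side view agrees: green comb at (285,250), cream tab at (327,258). The networks' positions match both views. Next I'll look closer with the wrist camera.

```bash
cat > h.py <<'E'
from cell import observe,cams,robot,models
import numpy as np,cv2
from scipy.spatial.transform import Rotation as Ro
def Rt(s): return Ro.from_euler('xyz',s['tool_rot']).as_matrix()
def go(p,ang,s=None):
    """shares for TCP pos p, tool-y direction ang (world)"""
    s=s or observe();R=Rt(s);d=R.T@(np.array(p)-s['tool_pos'])/0.4
    a=np.arctan2(R[1,1],R[0,1]);t=-(ang-a);t=(t+np.pi)%(2*np.pi)-np.pi
    print('pos',np.round(s['tool_pos'],4),'ang',round(a,4),'shift',np.round(d,4),'turn',round(t/np.pi,4),'F',np.round(s['contact_force'],1),'t',s['time'])
def look(name,n):
    m=cams.camera_model(name);im=cams.read_camera(name);cv2.imwrite(f'pics/{n}.png',im[:,:,::-1]);return m,im
def pin(c,*ts):
    for t in ts: print(t,[(np.round(d["position"],4).tolist(),round(d["confidence"],2)) for d in models.pinpoint(t,c)][:2])
def ray(m,uv,z):
    K,P=np.array(m['camera_matrix']),np.array(m['pose']);d=P[:3,:3]@np.linalg.solve(K,[*uv,1.]);return P[:3,3]+d*(z-P[2,3])/d[2]
E
python3 - <<'E'
from h import *
s=observe();m=cams.camera_model('wrist')
R=Rt(s);P=np.array(m['pose']);print('cam in tool',np.round(R.T@(P[:3,3]-s['tool_pos']),3),np.round(R.T@P[:3,:3],2).tolist())
go([0.522,0.125,0.40],-0.14)
go([0.522,0.125,0.45],-0.14)
E
```

```text
cam in tool [ 0.079 -0.     0.02 ] [[-0.0, -0.96, -0.29], [1.0, 0.0, -0.0], [0.0, -0.29, 0.96]]
pos [0.1956 0.4872 0.4048] ang 1.189 shift [-1.0947 -0.5363  0.0119] turn 0.423 F [ 0.1 -0.4 -0.7] t 0.8
pos [0.1956 0.4872 0.4048] ang 1.189 shift [-1.0947 -0.5363 -0.1131] turn 0.423 F [ 0.1 -0.4 -0.7] t 0.8
```

```bash
python3 -m jog '[[[-0.15,-0.07,0],0.05,0.5],[[-0.3,-0.15,0],0.11,0.5],[[-0.45,-0.22,0],0.17,0.5],[[-0.6,-0.29,0],0.22,0.5],[[-0.7,-0.36,0],0.27,0.5],[[-0.8,-0.43,0],0.33,0.5],[[-0.9,-0.5,0],0.38,0.5],[[-1,-0.536,0],0.423,0.5],[[-1,-0.536,0],0.423,0.5],[[-1,-0.536,0],0.423,0.5],[[-1,-0.536,0],0.423,0.5]]'
python3 - <<'E'
from h import *
m,im=look('wrist','w1');go([0.522,0.125,0.40],-0.14)
pin('wrist','gel_cassette','buffer_dam','stand','short_plate')
E
```

```text
time: 2.17
tool_pos: [0.4862, 0.1401, 0.4048]
tool_rot: [-3.141, -0.0, 1.433]
contact_force: [-0.5, 0.0, -0.9]
opening: 0.0457
grip_force: 0.0
pos [0.4862 0.1401 0.4049] ang -0.1378 shift [-0.0251  0.0937  0.0122] turn 0.0007 F [ 0.8 -0.  -0.8] t 2.225
gel_cassette [([0.5541, 0.127, 0.0069], 0.91)]
buffer_dam [([0.4838, 0.1371, 0.0094], 0.62)]
stand [([0.5176, 0.125, 0.0031], 0.92)]
short_plate [([0.5567, 0.1223, 0.0394], 0.91)]
```

View pics/w1.png

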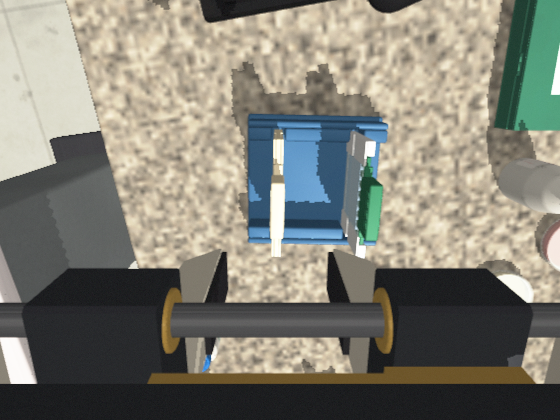

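The dam's cream tab is at cols 271–284, rows 178–255. The green tab is at cols 360–382, rows 178–242. Both are nearly parallel to the image columns, so the yaw is about -0.14. I'll zoom in for the edges.

Run:
```python
import cv2
im=cv2.imread('pics/w1.png')[110:265,230:400]
cv2.imwrite('pics/w1c.png',cv2.resize(im,None,fx=3.8,fy=3.8,interpolation=cv2.INTER_CUBIC))
```

```text
(no output)
```

View pics/w1c.png

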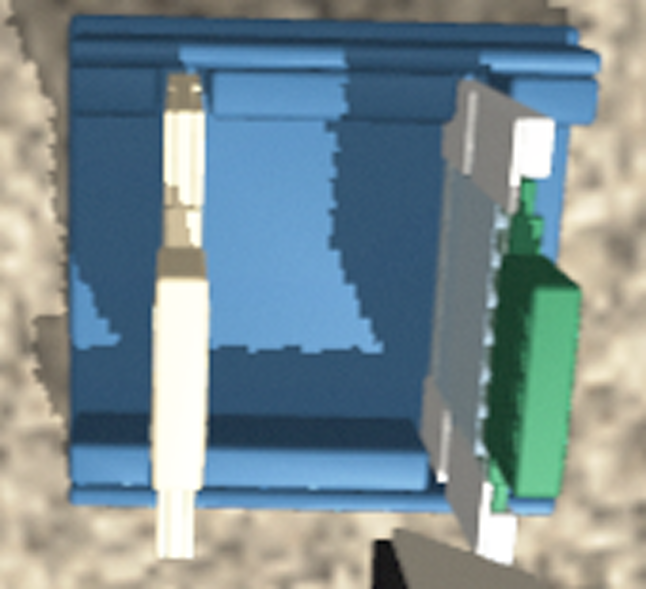

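Run:
```python
from h import *
m=cams.camera_model('wrist')
for n,q in dict(dam=[(157,280),(208,280),(205,488),(153,488)],gel=[(535,288),(580,288),(560,497),(515,497)]).items():
    p=np.array([ray(m,(230+u/3.8,110+v/3.8),0.118) for u,v in q])[:,:2]
    l=(p[0]+p[1]-p[2]-p[3])/2
    print(n,'c',p.mean(0).round(4),'yaw',np.arctan2(-l[0],l[1]).round(3),'len',np.linalg.norm(l).round(4),'w',np.linalg.norm(p[1]-p[0]).round(4),np.linalg.norm(p[2]-p[3]).round(4))
```

```text
dam c [0.4865 0.1327] yaw -0.154 len 0.0427 w 0.0097 0.0104
gel c [0.5572 0.1211] yaw -0.155 len 0.043 w 0.0086 0.009
```

Run:
```python
from h import *
go([0.52,-0.255,0.42],0.21)
```

```text
pos [0.4866 0.1397 0.4049] ang -0.1388 shift [-0.9657  0.2192 -0.0379] turn -0.111 F [ 0.1 -0.8  0.2] t 2.425
```

```bash
python3 -m jog '[[[-0.15,0.03,-0.02],-0.05,0.5],[[-0.3,0.07,-0.04],-0.11,0.5],[[-0.45,0.1,-0.04],-0.11,0.5],[[-0.6,0.14,-0.04],-0.11,0.5],[[-0.75,0.17,-0.04],-0.11,0.5],[[-0.9,0.2,-0.04],-0.11,0.5],[[-0.965,0.22,-0.04],-0.11,0.5],[[-0.965,0.22,-0.04],-0.11,0.5],[[-0.965,0.22,-0.04],-0.11,0.5]]'
python3 - <<'E'
from h import *
m,im=look('wrist','w2');go([0.522,-0.255,0.42],0.21)
np.savez('m2.npz',K=m['camera_matrix'],P=m['pose'])
pin('wrist','module','front_slot','rear_slot')
m,im=look('wrist','w2b');pin('wrist','module','front_slot','rear_slot')
c=im[80:280,160:420,::-1];cv2.imwrite('pics/w2c.png',cv2.resize(c,None,fx=3,fy=3,interpolation=cv2.INTER_CUBIC))
E
```

```text
time: 3.55
tool_pos: [0.5202, -0.2545, 0.4205]
tool_rot: [-3.141, -0.001, 1.777]
contact_force: [-0.4, -0.2, 0.6]
opening: 0.0458
grip_force: 0.0
pos [ 0.5203 -0.2541  0.4208] ang 0.2069 shift [-0.0031  0.0038  0.0019] turn -0.001 F [ 0.3 -0.8  0.4] t 3.6
module [([0.5198, -0.2314, -0.0009], 0.69)]
front_slot [([0.4828, -0.2359, 0.0137], 0.97), ([0.3843, -0.2091, 0.0025], 0.33)]
rear_slot [([0.5518, -0.2271, 0.0134], 0.69)]
module [([0.5185, -0.2352, -0.0008], 0.58)]
front_slot [([0.4869, -0.2377, 0.0179], 0.82)]
rear_slot [([0.5497, -0.2248, 0.0117], 0.79)]
```

View pics/w2c.png

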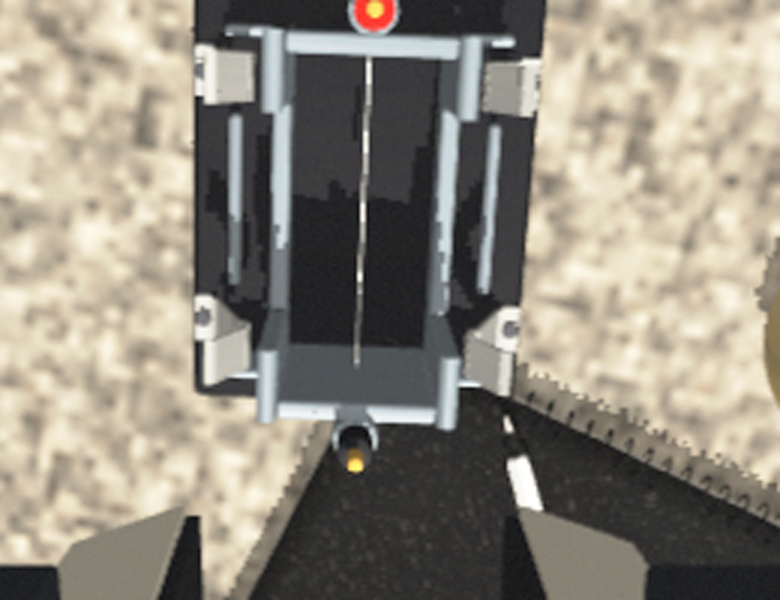

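Run:
```python
from h import *
m=np.load('m2.npz');m=dict(camera_matrix=m['K'],pose=m['P'])
w=lambda u,v,z:ray(m,(160+u/3,80+v/3),z)[:2]
r,b=w(375,10,.099),w(355,461,.099);l=r-b
print('posts',r,b,'mid',(r+b)/2,'len',np.linalg.norm(l),'yaw',np.arctan2(-l[0],l[1]))
for u,v,z in [(262,30,.082),(480,38,.082),(458,424,.082),(258,418,.082),(234,115,.05),(234,115,.012),(272,115,.082),(459,118,.082),(456,230,.082)]: print(u,v,z,w(u,v,z).round(4))
q=np.array([w(262,30,.082),w(480,38,.082),w(458,424,.082),w(258,418,.082)]);print('core c',q.mean(0))
for a,bb in((0,3),(1,2)):
    l=q[a]-q[bb];print(np.arctan2(-l[0],l[1]),np.linalg.norm(l))
print(np.linalg.norm(q[0]-q[1]),np.linalg.norm(q[2]-q[3]))
# clips tops (z .069): left upper/lower outer, right
for n,z,pts in (('base',.012,[(197,390),(194,100),(527,270),(541,50)]),):
    print([w(u,v,z).round(4).tolist() for u,v in pts])
```

```text
posts [ 0.50899947 -0.17060272] [ 0.52915584 -0.2910953 ] mid [ 0.51907766 -0.23084901] len 0.12216685970855484 yaw 0.16574837835392545
262 30 0.082 [ 0.4806 -0.1814]
480 38 0.082 [ 0.5384 -0.1715]
458 424 0.082 [ 0.5581 -0.2797]
258 418 0.082 [ 0.4995 -0.2901]
234 115 0.05 [ 0.4744 -0.2077]
234 115 0.012 [ 0.4712 -0.211 ]
272 115 0.082 [ 0.4874 -0.2028]
459 118 0.082 [ 0.5378 -0.1931]
456 230 0.082 [ 0.5441 -0.2234]
core c [ 0.51917498 -0.23066228]
0.1725142459721774 0.11024485764299519
0.17984855894875343 0.1100282293301348
0.05868898076706397 0.05949604122444944
[[0.4751, -0.3088], [0.4572, -0.209], [0.5803, -0.242], [0.5665, -0.1697]]
```

Posts, core outline and base edge agree: module centre (0.5191, -0.2308), yaw about 0.173. I'll go to the dam.

Run:
```python
from h import *
go([0.4865,0.1327,0.37],-0.155)
```

```text
pos [ 0.5203 -0.2547  0.4209] ang 0.2065 shift [0.9654 0.1159 0.1271] turn 0.1151 F [-0.1  0.   0. ] t 3.95
```

```bash
python3 -m jog '[[[0.15,0.02,0],0.055,0.5],[[0.3,0.04,0],0.115,0.5],[[0.45,0.06,0],0.115,0.5],[[0.6,0.08,0],0.115,0.5],[[0.75,0.1,0],0.115,0.5],[[0.9,0.11,0.05],0.115,0.5],[[0.965,0.116,0.127],0.115,0.5],[[0.965,0.116,0.127],0.115,0.5],[[0.965,0.116,0.127],0.115,0.5]]'
python3 - <<'E'
from h import *
go([0.4865,0.1327,0.267],-0.155)
E
```

```text
time: 5.08
tool_pos: [0.4872, 0.1316, 0.3708]
tool_rot: [3.14, 0.0, 1.415]
contact_force: [0.2, -0.5, 0.5]
opening: 0.0458
grip_force: 0.0
pos [0.4872 0.1316 0.3708] ang -0.1555 shift [ 0.0026 -0.0026  0.2595] turn -0.0002 F [ 0.2 -0.5  0.5] t 5.075
```

```bash
python3 -m jog '[[[0.002,-0.002,0.08],0,0.5],[[0.002,-0.002,0.16],0,0.5],[[0.002,-0.002,0.22],0,0.5],[[0.002,-0.002,0.26],0,0.5],[[0.002,-0.002,0.26],0,0.5],[[0.002,-0.002,0.26],0,0.8],[[0.002,-0.002,0.26],0,1],[[0.002,-0.002,0.26],0,1],[[0.002,-0.002,0.26],0,1],[[0.002,-0.002,0.26],0,1]]' 50
python3 - <<'E'
from h import *
go([0.4865,0.1327,0.420],-0.155)
E
```

```text
time: 6.32
tool_pos: [0.4862, 0.1331, 0.2662]
tool_rot: [3.141, -0.0, 1.415]
contact_force: [-0.8, 0.1, 2.3]
opening: 0.0095
grip_force: 50.0
pos [0.4862 0.1331 0.2662] ang -0.1554 shift [-0.0007  0.001  -0.3845] turn -0.0001 F [-0.8  0.1  2.3] t 6.325
```

```bash
python3 -m jog '[[[0,0,-0.05],0,1],[[0,0,-0.13],0,1],[[0,0,-0.22],0,1],[[0,0,-0.31],0,1],[[0,0,-0.38],0,1],[[0,0,-0.38],0,1],[[0,0,-0.38],0,1]]'
python3 - <<'E'
from h import *
C=np.array([0.5191,-0.2308]);y=0.173;u=np.array([np.cos(y),np.sin(y)])
print(C-.0355*u,C+.0355*u)
m,im=look('wrist','w3')
go([*(C+.0355*u),0.42],y)
E
```

```text
time: 7.2
tool_pos: [0.4858, 0.133, 0.4166]
tool_rot: [-3.14, 0.001, 1.415]
contact_force: [-0.1, -0.5, -2.2]
opening: 0.0097
grip_force: 50.0
[ 0.48412992 -0.23691091] [ 0.55407008 -0.22468909]
pos [0.4858 0.1329 0.4163] ang -0.1556 shift [-0.8568  0.307  -0.0094] turn -0.1046 F [-0.1  0.  -0.6] t 7.25
```

View pics/w3.png

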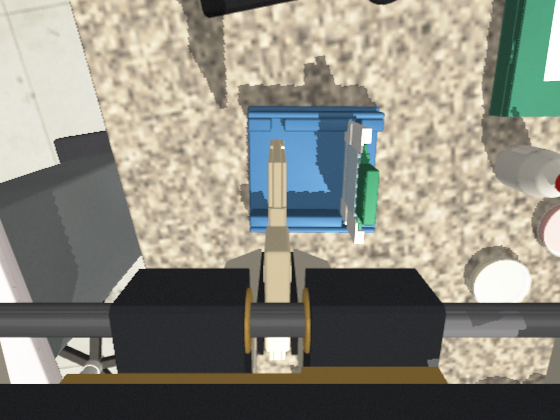

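Run:
```python
from h import *
im=cv2.imread('pics/w3.png')
for r in (150,160,170,180,190,200,215,220,235,245):
    row=im[r].astype(int); mask=(row[:,2]-row[:,0]>12)&(np.abs(np.arange(560)-280)<22)
    c=np.where(mask)[0]; print(r,c.min() if len(c) else None,c.max() if len(c) else None,len(c))
m=cams.camera_model('wrist');s=observe();R=Rt(s);K=np.array(m['camera_matrix']);P=np.array(m['pose'])
print(K.round(1).tolist())
for pt in [(0.05,0,.249),(-.05,0,.249),(.05,0,.17),(.022,0,.148)]:
    w=s['tool_pos']+R@np.array(pt);c=P[:3,:3].T@(w-P[:3,3]);p=K@c;print(pt,(p[:2]/p[2]).round(1),c[2].round(3))
```

```text
150 270 283 14
160 269 285 17
170 268 285 18
180 268 285 18
190 269 285 17
200 269 286 18
215 268 286 19
220 269 285 17
235 259 301 43
245 259 301 43
[[378.0, 0.0, 276.9], [0.0, 378.0, 206.3], [0.0, 0.0, 1.0]]
(0.05, 0, 0.249) [276.4 140.8] 0.228
(-0.05, 0, 0.249) [276.4 289. ] 0.257
(0.05, 0, 0.17) [275.9 165.8] 0.152
(0.022, 0, 0.148) [275.8 252.2] 0.139
```

```bash
python3 -m jog '[[[-0.1,0.035,-0.01],-0.05,1],[[-0.22,0.08,-0.01],-0.104,1],[[-0.35,0.125,-0.01],-0.104,1],[[-0.48,0.17,-0.01],-0.104,1],[[-0.61,0.22,-0.01],-0.104,1],[[-0.74,0.265,-0.01],-0.104,1],[[-0.82,0.295,-0.01],-0.104,1],[[-0.856,0.307,-0.01],-0.104,1],[[-0.856,0.307,-0.01],-0.104,1],[[-0.856,0.307,-0.01],-0.104,1]]'
python3 - <<'E'
from h import *
go([.55407,-.22469,0.365],.173)
E
```

```text
time: 8.5
tool_pos: [0.5544, -0.2229, 0.4217]
tool_rot: [-3.141, -0.001, 1.743]
contact_force: [-0.2, 0.1, -0.1]
opening: 0.0099
grip_force: 50.0
pos [ 0.5544 -0.2229  0.4217] ang 0.1724 shift [-0.0043 -0.0014  0.1417] turn -0.0002 F [-0.2  0.1 -0.1] t 8.5
```

```bash
python3 -m jog '[[[-0.004,-0.001,0.06],0,1],[[-0.004,-0.001,0.12],0,1],[[-0.004,-0.001,0.142],0,1],[[-0.004,-0.001,0.142],0,1],[[-0.004,-0.001,0.142],0,1]]'
python3 - <<'E'
from h import *
m,im=look('wrist','w4');go([.55407,-.22469,0.345],.173)
np.savez('m4.npz',K=m['camera_matrix'],P=m['pose'])
c=im[60:260,170:370,::-1];cv2.imwrite('pics/w4c.png',cv2.resize(c,None,fx=3,fy=3,interpolation=cv2.INTER_CUBIC))
E
```

```text
time: 9.12
tool_pos: [0.5545, -0.2257, 0.3663]
tool_rot: [3.14, 0.001, 1.742]
contact_force: [0.2, 1.0, -0.6]
opening: 0.0099
grip_force: 50.0
pos [ 0.5545 -0.2258  0.3663] ang 0.1714 shift [ 0.0031 -0.0006  0.0532] turn -0.0005 F [ 0.1 -0.9 -1.7] t 9.175
```

View pics/w4c.png

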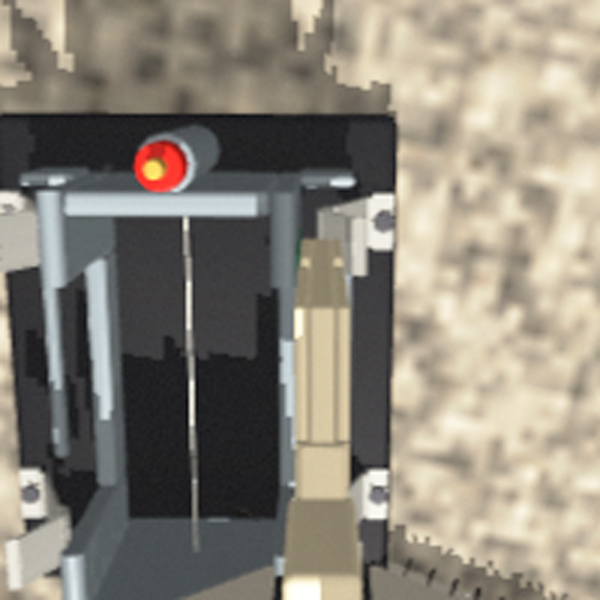

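```bash
cat > w.py <<'E'
from h import *
m=np.load('m4.npz');m=dict(camera_matrix=m['K'],pose=m['P'])
w=lambda u,v,z:ray(m,(170+u/3,60+v/3),z)[:2]
C=np.array([0.5191,-0.2308]);y=.173;M=np.array([[np.cos(y),np.sin(y)],[-np.sin(y),np.cos(y)]])
for n,u,v,z in [('red(0,62)',158,167,.099),('coreL(-30,56)',40,190,.082),('coreR(30,56)',299,190,.082),('coreL2(-30,-56)',63,560,.082),('base corner(58,72)',394,115,.012),('clipR top',362,200,.069),('panel bot L',302,241,.108),('panel bot R',343,241,.108),('panel top L',293,306,.188),('panel top R',350,306,.188)]:
    p=w(u,v,z);print(n,p.round(4),'module frame',(M@(p-C)*1000).round(1))
s=observe();print('tool in module',M@(s['tool_pos'][:2]-C)*1000)
E
python3 w.py
```

```text
red(0,62) [ 0.5103 -0.1692] module frame [ 1.9 62.2]
coreL(-30,56) [ 0.4822 -0.1803] module frame [-27.7  56.1]
coreR(30,56) [ 0.5405 -0.1702] module frame [31.5 56. ]
coreL2(-30,-56) [ 0.497  -0.2706] module frame [-28.6 -35.4]
base corner(58,72) [ 0.5634 -0.151 ] module frame [57.3 71. ]
clipR top [ 0.5558 -0.1711] module frame [46.4 52.5]
panel bot L [ 0.543  -0.1782] module frame [32.5 47.7]
panel bot R [ 0.5514 -0.1768] module frame [41.1 47.7]
panel top L [ 0.5427 -0.1773] module frame [32.5 48.7]
panel top R [ 0.5507 -0.1759] module frame [40.5 48.6]
tool in module [35.69910877 -1.20905103]
```

```bash
python3 -m jog '[[[0.0045,0.001,0.02],0,1],[[0.0045,0.001,0.05],0,1],[[0.0045,0.001,0.07],0,1],[[0.0045,0.001,0.09],0,1],[[0.0045,0.001,0.1],0,1],[[0.0045,0.001,0.1],0,1]]'
python3 w.py | tail -1
```

```text
time: 9.93
tool_pos: [0.5544, -0.2241, 0.3248]
tool_rot: [-3.141, -0.0, 1.742]
contact_force: [0.3, 0.2, -1.5]
opening: 0.0098
grip_force: 50.0
tool in module [35.87436382  0.4848204 ]
```

```bash
python3 -m jog '[[[0,0.0,0.015],0,1],[[0,0.0,0.03],0,1],[[0,0.0,0.04],0,1],[[0,0.0,0.04],0,1]]' 60; python3 w.py | tail -1
```

```text
time: 10.42
tool_pos: [0.5539, -0.2243, 0.3087]
tool_rot: [-3.14, -0.0, 1.742]
contact_force: [-3.1, -1.5, 0.8]
opening: 0.0095
grip_force: 60.0
tool in module [35.43507726  0.44310679]
```

```bash
python3 -m jog '[[[0,0,0.02],0,1],[[0,0,0.03],0,1],[[0,0,0.04],0,1],[[0,0,0.05],0,1]]'; python3 -m jog '[[[0,0,0.015],0,1],[[0,0,0.03],0,1],[[0,0,0.04],0,1],[[0,0,0.04],0,1]]'; python3 w.py | tail -1
```

```text
time: 10.92
tool_pos: [0.5541, -0.2241, 0.2887]
tool_rot: [-3.14, -0.001, 1.742]
contact_force: [-5.4, -0.8, 1.8]
opening: 0.0098
grip_force: 60.0
time: 11.42
tool_pos: [0.5543, -0.224, 0.2724]
tool_rot: [-3.141, -0.001, 1.742]
contact_force: [-2.6, -1.4, -2.6]
opening: 0.0097
grip_force: 60.0
tool in module [35.88788775  0.63434236]
```

```bash
python3 -m jog '[[[0,0,0.004],0,1],[[0,0,0.006],0,1],[[0,0,0.006],0,1]]'; python3 -m jog '[[[0,0,0.004],0,1],[[0,0,0.006],0,1],[[0,0,0.006],0,1]]'; python3 w.py | tail -1
```

```text
time: 11.8
tool_pos: [0.5544, -0.2241, 0.2709]
tool_rot: [3.141, 0.0, 1.742]
contact_force: [-2.8, 0.0, 1.0]
opening: 0.0098
grip_force: 60.0
time: 12.18
tool_pos: [0.5544, -0.2241, 0.2702]
tool_rot: [3.14, 0.001, 1.742]
contact_force: [-7.9, 0.3, 12.8]
opening: 0.0097
grip_force: 60.0
tool in module [35.94581057  0.5039745 ]
```

```bash
python3 -m jog '[[[0,0,0.004],0,1],[[0,0,0.006],0,1],[[0,0,0.006],0,1]]'; python3 -m jog '[[[0,0,0],0,0.8],[[0,0,0],0,0.55],[[0,0,0],0,0.55],[[0,0,0],0,0.55],[[0,0,-0.08],0,0.55],[[0,0,-0.2],0,0.55],[[0,0,-0.3],0,0.55],[[0,0,-0.35],0,0.55],[[0,0,-0.35],0,0.55]]'
python3 - <<'E'
from h import *
m,im=look('wrist','w5');go([.5572,.1211,.40],-.155)
pin('wrist','buffer_dam','rear_slot','module','front_slot')
np.savez('m5.npz',K=m['camera_matrix'],P=m['pose'])
c=im[40:260,150:400,::-1];cv2.imwrite('pics/w5c.png',cv2.resize(c,None,fx=2.7,fy=2.7,interpolation=cv2.INTER_CUBIC))
E
```

```text
time: 12.55
tool_pos: [0.5544, -0.224, 0.2701]
tool_rot: [3.139, 0.002, 1.742]
contact_force: [-11.9, 3.9, 27.7]
opening: 0.0096
grip_force: 60.1
time: 13.68
tool_pos: [0.5546, -0.2242, 0.4073]
tool_rot: [3.139, 0.002, 1.742]
contact_force: [-0.3, -0.1, -0.6]
opening: 0.0414
grip_force: 0.0
pos [ 0.5544 -0.2241  0.4057] ang 0.1711 shift [0.8492 0.1539 0.0141] turn 0.1038 F [-0.8 -0.4 -1. ] t 13.725
buffer_dam [([0.5521, -0.2211, 0.01], 0.61)]
rear_slot [([0.5503, -0.2246, 0.0099], 0.81)]
module [([0.518, -0.2333, 0.0], 0.87)]
front_slot [([0.486, -0.2398, 0.0126], 0.74)]
```

View pics/w5c.png

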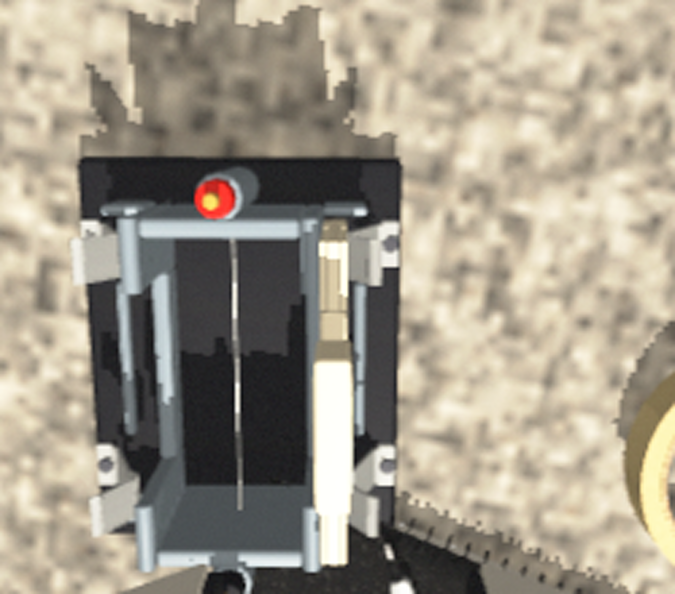

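The dam is seated against the core at crop (333,350–560), and the stop was stiff at exactly floor height. Next, the cassette.

```bash
python3 -m jog '[[[0.12,0.02,0],0.05,0.55],[[0.25,0.05,0],0.104,0.55],[[0.38,0.07,0],0.104,0.55],[[0.51,0.09,0],0.104,0.55],[[0.64,0.12,0],0.104,0.55],[[0.77,0.14,0],0.104,0.55],[[0.85,0.154,0.02],0.104,0.55],[[0.85,0.154,0.05],0.104,0.55],[[0.85,0.154,0.05],0.104,0.55],[[0.85,0.154,0.05],0.104,0.55]]'
python3 - <<'E'
from h import *
go([0.5572,0.1211,0.267],-0.155)
m=np.load('m5.npz');m=dict(camera_matrix=m['K'],pose=m['P'])
C=np.array([0.5191,-0.2308]);y=.173;M=np.array([[np.cos(y),np.sin(y)],[-np.sin(y),np.cos(y)]])
for u,v,z in [(314,360,.122),(352,360,.122),(350,515,.122),(314,515,.122),(120,212,.082),(317,212,.082),(319,568,.082),(140,568,.082)]:
    print(u,v,(M@(ray(m,(150+u/2.7,40+v/2.7),z)[:2]-C)*1000).round(1))
E
```

```text
time: 15.18
tool_pos: [0.5574, 0.1202, 0.3858]
tool_rot: [-3.141, 0.0, 1.414]
contact_force: [0.4, 0.4, -0.4]
opening: 0.0416
grip_force: 0.0
pos [0.5574 0.1202 0.3858] ang -0.1572 shift [ 0.0021 -0.0008  0.2971] turn -0.0007 F [ 0.4  0.4 -0.4] t 15.175
314 360 [29.5 22.1]
352 360 [39.6 22. ]
350 515 [ 39.1 -21.8]
314 515 [ 29.1 -21.8]
120 212 [-27.7  57.6]
317 212 [29.8 57.5]
319 568 [ 29.4 -55.4]
140 568 [-28.7 -55.2]
```

```bash
python3 -m jog '[[[0.002,-0.001,0.1],0,0.55],[[0.002,-0.001,0.2],0,0.55],[[0.002,-0.001,0.26],0,0.55],[[0.002,-0.001,0.298],0,0.55],[[0.002,-0.001,0.298],0,0.55],[[0.002,-0.001,0.298],0,0.8],[[0.002,-0.001,0.298],0,1],[[0.002,-0.001,0.298],0,1],[[0.002,-0.001,0.298],0,1],[[0.002,-0.001,0.298],0,1]]' 50
python3 -m jog '[[[0,0,-0.05],0,1],[[0,0,-0.13],0,1],[[0,0,-0.22],0,1],[[0,0,-0.31],0,1],[[0,0,-0.38],0,1],[[0,0,-0.38],0,1],[[0,0,-0.38],0,1]]'
python3 - <<'E'
from h import *
go([.48413,-.23691,0.42],.173)
E
```

```text
time: 16.42
tool_pos: [0.557, 0.1223, 0.2672]
tool_rot: [3.141, -0.0, 1.415]
contact_force: [-1.1, 0.7, 3.7]
opening: 0.0096
grip_force: 50.0
time: 17.3
tool_pos: [0.5566, 0.1222, 0.4171]
tool_rot: [-3.139, 0.001, 1.415]
contact_force: [-0.5, 0.6, -1.0]
opening: 0.01
grip_force: 50.0
pos [0.5566 0.1222 0.4171] ang -0.1556 shift [-0.9151 -0.0399 -0.0067] turn -0.1046 F [-0.5  0.6 -1. ] t 17.3
```

```bash
python3 -m jog '[[[-0.1,0,0],-0.05,1],[[-0.22,-0.01,0],-0.104,1],[[-0.35,-0.015,0],-0.104,1],[[-0.48,-0.02,0],-0.104,1],[[-0.61,-0.025,0],-0.104,1],[[-0.74,-0.03,0],-0.104,1],[[-0.85,-0.035,0],-0.104,1],[[-0.912,-0.04,0],-0.104,1],[[-0.912,-0.04,0],-0.104,1],[[-0.912,-0.04,0.1],-0.104,1],[[-0.912,-0.04,0.13],-0.104,1],[[-0.912,-0.04,0.13],-0.104,1]]'
python3 - <<'E'
from h import *
m,im=look('wrist','w6');go([.48413,-.23691,0.345],.173)
np.savez('m4.npz',K=m['camera_matrix'],P=m['pose'])
c=im[60:260,190:390,::-1];cv2.imwrite('pics/w6c.png',cv2.resize(c,None,fx=3,fy=3,interpolation=cv2.INTER_CUBIC))
E
python3 w.py | tail -1
```

```text
time: 18.8
tool_pos: [0.4847, -0.2349, 0.3659]
tool_rot: [-3.14, -0.002, 1.743]
contact_force: [0.4, 0.5, -0.7]
opening: 0.0096
grip_force: 50.0
pos [ 0.4849 -0.2352  0.3669] ang 0.1719 shift [-0.0039 -0.0026  0.0549] turn -0.0004 F [ 0.4 -0.1 -1.1] t 18.85
tool in module [-34.44297584   1.54402989]
```

View pics/w6c.png

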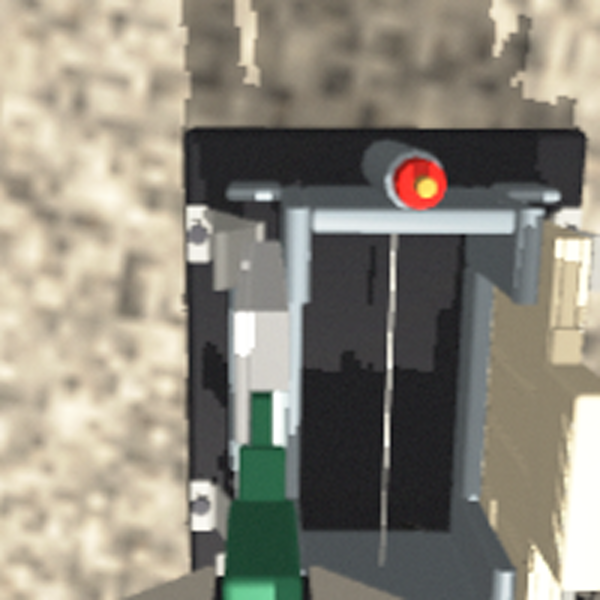

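Run:
```python
from h import *
m=np.load('m4.npz');m=dict(camera_matrix=m['K'],pose=m['P'])
C=np.array([0.5191,-0.2308]);y=.173;M=np.array([[np.cos(y),np.sin(y)],[-np.sin(y),np.cos(y)]])
for n,u,v,z in [('cL',286,207,.082),('cR',545,207,.082),('pL',234,311,.1875),('pR',288,311,.1875),('red dot',424,184,.099),('baseL',186,128,.012),('baseR',585,128,.012)]:
    print(n,(M@(ray(m,(190+u/3,60+v/3),z)[:2]-C)*1000).round(1))
```

```text
cL [-29.1  56. ]
cR [30.2 56. ]
pL [-38.4  51.4]
pR [-30.8  51.4]
red dot [-0.  62.4]
baseL [-56.3  71.6]
baseR [57.1 71.5]
```

The panel top is at crop cols 234–288, row 311. Relative to the core it sits 35 mm forward and 1.4 mm too far along, so I'll shift slightly and lower.

```bash
python3 -m jog '[[[-0.003,-0.002,0.02],0,1],[[-0.003,-0.002,0.05],0,1],[[-0.003,-0.002,0.07],0,1],[[-0.003,-0.002,0.09],0,1],[[-0.003,-0.002,0.1],0,1],[[-0.003,-0.002,0.1],0,1]]' 60
python3 w.py | tail -1
```

```text
time: 19.6
tool_pos: [0.484, -0.237, 0.3264]
tool_rot: [-3.141, -0.0, 1.742]
contact_force: [-0.4, 0.1, -1.3]
opening: 0.0097
grip_force: 60.0
tool in module [-35.67657393  -0.05047245]
```

```bash
python3 -m jog '[[[0,0,0.015],0,1],[[0,0,0.03],0,1],[[0,0,0.04],0,1],[[0,0,0.04],0,1]]'; python3 -m jog '[[[0,0,0.02],0,1],[[0,0,0.03],0,1],[[0,0,0.04],0,1],[[0,0,0.05],0,1]]'; python3 w.py | tail -1
```

```text
time: 20.1
tool_pos: [0.4844, -0.2371, 0.3109]
tool_rot: [3.14, 0.001, 1.742]
contact_force: [3.8, -0.9, 0.7]
opening: 0.0095
grip_force: 60.0
time: 20.6
tool_pos: [0.4842, -0.237, 0.2906]
tool_rot: [3.141, 0.0, 1.742]
contact_force: [4.9, 0.8, 2.5]
opening: 0.0096
grip_force: 60.0
tool in module [-35.42374133  -0.07863321]
```

Same behaviour as with the dam. I'll press it home to a TCP height of about 0.271.

```bash
python3 -m jog '[[[0,0,0.015],0,1],[[0,0,0.03],0,1],[[0,0,0.042],0,1],[[0,0,0.042],0,1]]'; python3 -m jog '[[[0,0,0.004],0,1],[[0,0,0.007],0,1],[[0,0,0.007],0,1]]';python3 -m jog '[[[0,0,0.003],0,1],[[0,0,0.005],0,1],[[0,0,0.005],0,1]]'
```

```text
time: 21.1
tool_pos: [0.4836, -0.2369, 0.273]
tool_rot: [-3.14, -0.001, 1.742]
contact_force: [3.1, 0.4, -3.2]
opening: 0.0097
grip_force: 60.0
time: 21.48
tool_pos: [0.484, -0.2369, 0.2712]
tool_rot: [3.141, 0.0, 1.742]
contact_force: [3.3, 1.3, 1.7]
opening: 0.0096
grip_force: 60.0
time: 21.85
tool_pos: [0.484, -0.2368, 0.2711]
tool_rot: [3.14, 0.001, 1.742]
contact_force: [0.6, 4.1, 16.4]
opening: 0.0096
grip_force: 60.0
```

```bash
python3 -m jog '[[[0,0,0.003],0,1],[[0,0,0.005],0,1],[[0,0,0.005],0,1]]'; python3 -m jog '[[[0,0,0],0,0.8],[[0,0,0],0,0.6],[[0,0,0],0,0.6],[[0,0,0],0,0.6],[[0,0,-0.08],0,0.6],[[0,0,-0.2],0,0.6],[[0,0.02,-0.3],0,0.6],[[0,0.08,-0.35],0,0.6],[[0,0.08,-0.35],0,0.6],[[0,0.08,-0.35],0,0.6]]'
python3 - <<'E'
from h import *
m,im=look('wrist','w7');pin('wrist','gel_cassette','buffer_dam','short_plate')
np.savez('m4.npz',K=m['camera_matrix'],P=m['pose'])
c=im[40:260,150:400,::-1];cv2.imwrite('pics/w7c.png',cv2.resize(c,None,fx=2.7,fy=2.7,interpolation=cv2.INTER_CUBIC))
look('side','s7');pin('side','wash_bottle','dropper_bottle','pipette','gel_cassette')
E
```

```text
time: 22.22
tool_pos: [0.484, -0.2367, 0.2711]
tool_rot: [3.139, 0.002, 1.742]
contact_force: [-3.7, 7.1, 32.1]
opening: 0.0097
grip_force: 60.0
time: 23.48
tool_pos: [0.5149, -0.2314, 0.4057]
tool_rot: [-3.139, -0.002, 1.742]
contact_force: [0.7, -0.4, -1.4]
opening: 0.0367
grip_force: 0.0
gel_cassette [([0.4842, -0.2368, 0.012], 0.72)]
buffer_dam [([0.5492, -0.2239, 0.0123], 0.68)]
short_plate [([0.488, -0.2373, 0.0445], 0.86)]
wash_bottle [([0.732, 0.0973, -0.0016], 0.87)]
dropper_bottle [([0.3815, -0.033, 0.0045], 0.84)]
pipette [([0.3847, -0.2086, -0.0006], 0.56)]
gel_cassette [([0.4876, -0.2308, 0.0132], 0.8)]
```

View pics/w7c.png

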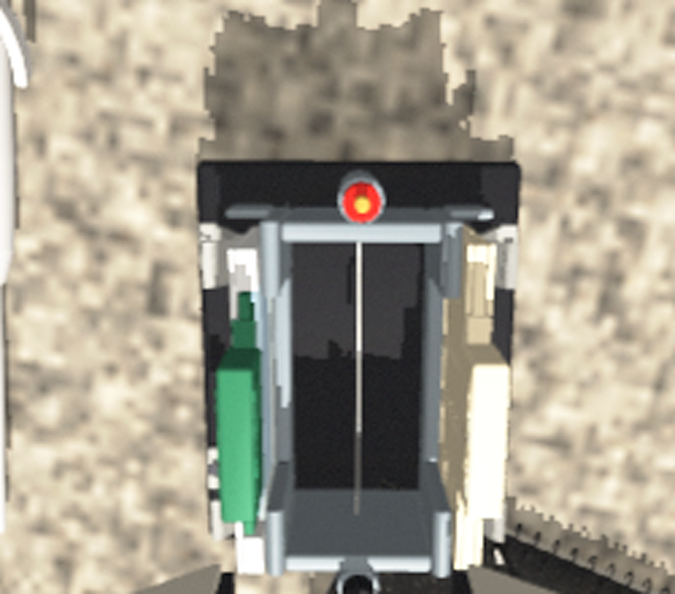

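The green tab (217–255, 366–520) and the cream tab (468–508, 364–517) stand parallel to the core in their slots. I'll check the numbers and hand in.

Run:
```python
from h import *
m=np.load('m4.npz');m=dict(camera_matrix=m['K'],pose=m['P'])
C=np.array([0.5191,-0.2308]);y=.173;M=np.array([[np.cos(y),np.sin(y)],[-np.sin(y),np.cos(y)]])
q=np.array([M@(ray(m,(150+u/2.7,40+v/2.7),.122)[:2]-C)*1000 for u,v in [(217,370),(254,370),(255,520),(221,520),(468,364),(508,364),(504,517),(467,517)]]).round(1)
print(q.tolist(),q[:4].mean(0),q[4:].mean(0))
ok=abs(q[:4].mean(0)[0]+35)<2.5 and abs(q[4:].mean(0)[0]-35)<2.5
if ok: print(robot.hand_in())
```

```text
[[-37.9, 20.5], [-28.1, 20.5], [-29.0, -21.8], [-38.4, -21.8], [28.4, 22.0], [38.9, 22.0], [39.8, -21.0], [29.6, -21.0]] [-33.35  -0.65] [34.175  0.5  ]
the job is handed in; nothing more can be done
None
```

The gel cassette is in the front slot with its short plate facing the core, and the buffer dam is in the rear slot. Both were pressed to a firm stop at floor height and released, and the job was handed in at about 24 s; no verdict was returned.

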